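Load a tray of spectacle fronts into the slotted holder

TASK

Carry the metal tray with the two black spectacle fronts to the wooden holder, keeping it level, and slide it, far end first and tall front panel towards the robot, into the slot under the roof until it is fully home and the sprung catch has come up in front of it. The front ends up in under the roof's edge, so reach in there and push gently by feel, without ramming the stop. The fronts stay lying in the tray, and the jar, the file and the tin are left where they are.

Things in the scene. Friction and masses are not known exactly. Their poses are not given: they have to be found in the camera images.
- holder: fixed wooden one-tray holder, 350 long x 160 wide x 98 mm high. Origin on the bench under its open sill; x points into the holder, y across, z up. Sliding floor at z = 30 mm from x = -90 to 260 mm. Sill (x = -90 to 60 mm) open above, between flared guides 18 mm high that narrow to 136 mm at the mouth. Fully home, the tray's front face is at x = 78 to 80.5 mm, some 20 mm inside the roof's edge
- holder_mouth (a point): middle of the mouth at floor height, at holder x = 60 mm. Behind it, to x = 260 mm, the walls stand 136 mm apart and a rail along each covers the outer 12 mm, underside 19 mm above the floor (a little more at the mouth): the tray's 16 mm high side walls run in this slot. A back stop 16 mm high closes it at x = 245.5 mm
- holder_roof (a point): middle of the roof's front top edge, right above the mouth. The roof covers x = 60 to 260 mm, is 10 mm thick, its underside 58 mm and its top 68 mm above the sliding floor
- catch (a joint): sprung steel catch in the holder's floor, 50 mm wide, on the centre line: travel in m, 0 = up, about 0.006 = pressed flat by a tray over it (takes about 2.5 N). A ramp from holder x = 53 mm up to its upright face at x = 78 mm; the tray slides over it and it springs up at the tray's front face when the tray is home
- catch_top (a point): top of the catch, middle of its width; 6 mm above the sliding floor when up
- tray: loose aluminium tray, 165 x 130 mm, 0.2 to 0.45 kg. Origin at the centre of its underside; x along its length to the end that goes in first, z up. Floor 5 mm thick, walls 16 mm high outside, 5 mm thick. At its front (-x) end a panel 8 mm thick, 34 mm high over the middle 96 mm. In its middle an upright wooden grip board along x, 80 long x 12 thick, its top 50 mm above the underside
- tray_front (a point): on the outer face of the tray's front panel, in the middle of its width, 17 mm above the tray's underside (tray x = -82.5 mm)
- tray_grip (a point): middle of the top edge of the tray's grip board, 50 mm above the tray's underside
- front0: loose black plastic spectacle front (two round rims and a bridge, no side arms), 138 x 44 x 6 mm, lying flat and lengthwise in the tray, on the +y side of the grip board; origin at the centre of its underside, x along its length
- front1: loose black plastic spectacle front (two round rims and a bridge, no side arms), 138 x 44 x 6 mm, lying flat and lengthwise in the tray, on the -y side of the grip board; origin at the centre of its underside, x along its length
- jar: bystander: closed jar, 64 mm across, 75 mm high; origin at the centre of its underside
- file: bystander: flat steel file with a round wooden handle, 250 mm long, lying on the bench; origin on the bench 130 mm from the handle's end, x along it towards the tip
- tin: bystander: low closed tin, 68 mm across, 26 mm high; origin at the centre of its underside
Not all that is in view belongs to the job. Of the things that look like the tray, the middle-sized one is meant.

How it is judged:
By the outcome, as a careful person would: the job done as asked, in the order asked, and still so for the second after the job is handed in, with the robot touching nothing.
It also fails if it takes over 58 s, if anything falls off the work surface, if the arm or the gripper's body presses on something with over 40 N, if the wrist force passes 120 N, or if a joint passes its speed limit or range.

ROBOT

A 6-joint arm with a two-finger parallel gripper is mounted at the origin on the work surface. World frame = base frame: x ahead of the robot, y to its left, z up, the work surface at z = 0. Lengths are in m, angles in rad, forces in N, time in s.
With the tool pointing down it reaches from about 0.225 to 0.875 m from the base axis. Payload 3.4 kg.
Tool frame: the origin (TCP) lies at the very end of the fingers, on their centre line; the grasp point (between the pads) lies 19 mm behind it; z points along the fingers, y is the direction in which the jaws open and shut (so a half turn about z gives the same grasp; the last joint's range is limited). The gripper opens to 85 mm and grips with 20 to 120 N. Pads are 22 mm wide; open, the fingers measure 114 mm over their backs; the gripper's body (76 mm by 85 mm) begins 54 mm behind the grasp point. The pads swing forward as they close: fully open they stand 13 mm farther back than shut.
Start: joints at [-1.228, 0.276, 1.505, -0, 1.361, -0.121], TCP at [0.257, -0.514, 0.198] pointing down, gripper open.
Joint ranges: [-2.89, 2.89], [-0.75, 2.08], [0.22, 2.7], [-1.18, 4.32], [0.11, 2.71], [-2.7, 2.7]. Speed limits (rad/s): [2.57, 2.57, 3.14, 3.14, 3.14, 3.14].

INTERFACE

Orientations are given as a unit quaternion [w, x, y, z].
In Python, from rig import manip, viewer, job gives the robot as it stands.
- The arm moves only by the shell command python3 -m crank 'ROWS' [OPENING] [FORCE]. ROWS is JSON, a list of rows, each a list of 6 numbers: the shift along the tool's x, y, z in m, then the turn, a rotation vector about the tool's x, y, z in degrees. In form: [[dx, dy, dz, rx, ry, rz], ...]. A call has 1 to 20 rows; each row is the pose to reach, as a shift and turn from the pose measured when the call began, along the tool's axes at that moment; what a row does not reach only later rows make up. A row lasts 1/8 s, in which the tool goes at most 62.5 mm and 10.7 degrees, less where a joint would pass 70% of its speed; a pose out of reach is approached as far as the arm can. A call with a gripper value outside its range is refused whole. OPENING is the opening, from 0 (shut) to 1 (fully open), set as the call begins (- or left out, the last holds). The fingers move at their own pace and stop on an object; FORCE is the grip in N (left out, the last holds). Time passes only in rows, so rows that repeat a pose let the fingers close. It gives the time, the measured TCP pose, the force and the opening at its end, in the units of the state.
- manip.get_state(): the state, without advancing time (a new reading comes with each control period).
- viewer.get_image(name): name is "side" or "top" or "wrist"; returns a dict with "frame" (480x640x3 uint8, blue, green, red), "range_z" (480x640 float32, m along the optical axis (not along the pixel's ray), 0 where there is no reading), "intrinsics" (3x3 intrinsics, pixels), "world_from_camera" (4x4, takes a point from camera to world coordinates); the wrist camera has in their place "mount" (4x4, takes a point from camera to tool coordinates, whose origin is the TCP and whose axes are the flange's). Camera axes: x right, y up, looking along -z (the intrinsics and any distortion apply to the point x, -y, -z); pixel columns grow to the right and rows downward; lengths in m; the calibration is good to about 2 mm. A picture is of the moment at which its call begins: read the wrist's pose just before it.
- job.sign_off(): hands the job in, once; it reports no verdict.
The state is a dict: "clock": time; "qpos": joint angles; "qd": joint speeds; "effort": joint torques, N m; "position": TCP position; "ee_rot": TCP orientation; "contact_force": force on the tool from outside, world axes, zero at the start; "moment": the same for the moment, N m; "width": finger opening in m.
Only numpy, scipy, OpenCV 4.12 (cv2) and the standard library are available. Lean on these libraries where they do the work, as an engineer would, in place of code of your own. Each camera call takes 0.05 s, during which the arm holds its last target. There are 200 camera calls.

## Working session

There is one attempt and no reset: what is moved stays moved. The work goes in short steps, Python scripts to look and compute and a shell command to move; the robot and the scene stay as the last step left them, time stands still between calls to the robot, and variables do not carry over. Pictures are saved under pics/ and viewed, about 8 in all and at most 12, crops included, and the job is handed in when it is done.

```bash
ls; mkdir -p pics; python3 - <<'E'
from rig import manip, viewer
import cv2,numpy as np
print(manip.get_state())
for n in("top","side"):
    d=viewer.get_image(n); cv2.imwrite(f"pics/{n}0.png",d["frame"]); np.savez(f"{n}0.npz",**d)
    print(n,d["intrinsics"],d["world_from_camera"],d.keys())
E
```

```text
pics
{'clock': 0.0, 'qpos': array([-1.22799809e+00,  2.76587700e-01,  1.50613773e+00, -1.81104760e-07,
        1.36070242e+00, -1.20989608e-01]), 'qd': array([-1.42693802e-04, -7.08697941e-05,  2.79435368e-04,  1.62078095e-03,
       -1.74796489e-03,  3.22476272e-03]), 'effort': array([-4.77238664e-04, -4.16777515e+01, -2.45800638e+01, -7.09961796e-05,
        1.12179236e-02,  1.00226924e-05]), 'position': array([ 0.25701927, -0.51369577,  0.1967421 ]), 'ee_rot': array([-9.11953445e-04,  9.73232463e-01,  2.29821085e-01, -1.01645379e-04]), 'contact_force': array([ 0.48341631, -0.12946549,  0.99873675]), 'moment': array([-0.01066754,  0.02993319, -0.04739366]), 'width': 0.0854282646430008}
top [[612.92959579   0.         318.40452626]
 [  0.         612.92959579 244.64293656]
 [  0.           0.           1.        ]] [[-1.71702951e-02  9.83959023e-01 -1.77566386e-01  2.90107909e-01]
 [-9.99847596e-01 -1.74579810e-02 -5.77792776e-05  2.37105708e-02]
 [-3.15680304e-03  1.77538332e-01  9.84108823e-01  1.53896037e+00]
 [ 0.00000000e+00  0.00000000e+00  0.00000000e+00  1.00000000e+00]] dict_keys(['frame', 'range_z', 'intrinsics', 'world_from_camera'])
side [[448.56179805   0.         323.32789561]
 [  0.         448.56179805 247.25739012]
 [  0.           0.           1.        ]] [[-0.91844886  0.22367336 -0.32622374  0.16660725]
 [-0.39535101 -0.54460098  0.73966706  0.8594588 ]
 [-0.01221795  0.80831925  0.58861763  0.76383055]
 [ 0.          0.          0.          1.        ]] dict_keys(['frame', 'range_z', 'intrinsics', 'world_from_camera'])
```

View pics/top0.png

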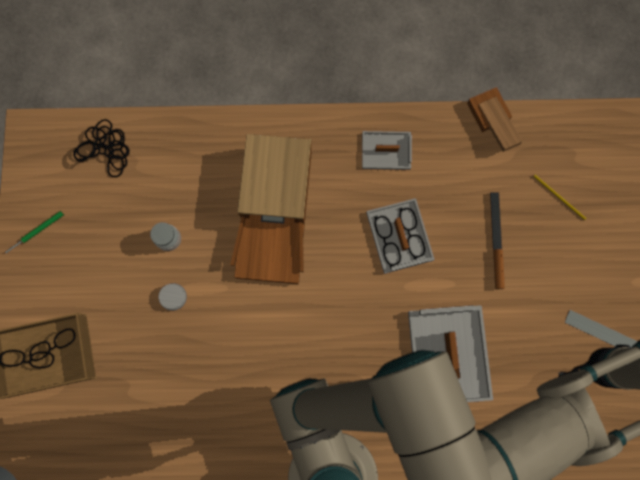

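View pics/side0.png

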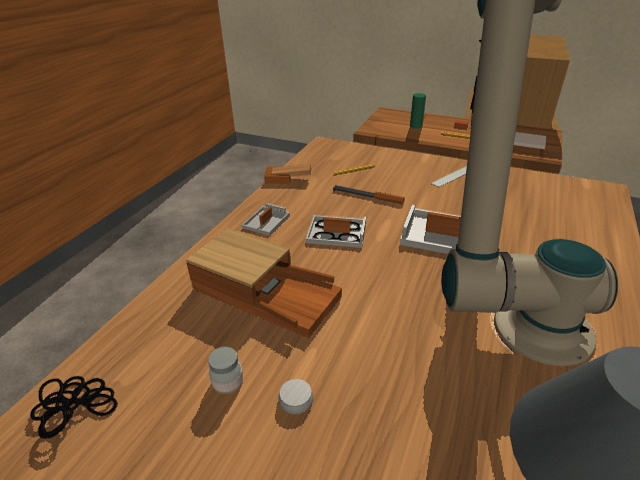

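The top view shows the holder around (270,210) with its sill toward the robot. The tray with the two fronts is at (400,236), turned about 15°, and decoy trays are at (386,150) and (450,350). Next I measure both from depth.

```bash
cat > h.py <<'E'
import numpy as np,cv2
def cloud(d,T=None):
    K=d["intrinsics"];z=d["range_z"];T=d["world_from_camera"] if T is None else T
    v,u=np.mgrid[:480,:640]
    p=np.stack([(u-K[0,2])/K[0,0]*z,-(v-K[1,2])/K[1,1]*z,-z],-1)
    w=p@T[:3,:3].T+T[:3,3]; w[z<=0]=np.nan
    return w
E
python3 - <<'E'
from h import *
d=np.load("top0.npz");w=cloud(d)
np.set_printoptions(precision=3,suppress=True,linewidth=200)
def reg(u0,u1,v0,v1,lo,hi):
    q=w[v0:v1,u0:u1].reshape(-1,3); return q[(q[:,2]>lo)&(q[:,2]<hi)]
print("bench",np.nanmedian(w[200:260,440:480].reshape(-1,3)[:,2]))
t=reg(360,440,192,280,.002,.08)
r=cv2.minAreaRect(t[:,:2].astype('f4'));print("tray rect",r,cv2.boxPoints(r))
for lo,hi in((.022,.04),(.04,.06)):
    q=reg(360,440,192,280,lo,hi);print(lo,len(q),q.mean(0),cv2.minAreaRect(q[:,:2].astype('f4')))
hs=reg(225,320,125,290,.015,.12);r=cv2.minAreaRect(hs[:,:2].astype('f4'));print("holder",r,cv2.boxPoints(r))
q=reg(225,320,125,290,.085,.11);r=cv2.minAreaRect(q[:,:2].astype('f4'));print("roof",np.median(q[:,2]),r,cv2.boxPoints(r))
q=reg(225,320,225,290,.024,.036);r=cv2.minAreaRect(q[:,:2].astype('f4'));print("sill",np.median(q[:,2]),r,cv2.boxPoints(r))
q=reg(225,320,225,290,.04,.056);print("guides",q[::8])
E
```

```text
bench 0.00018825468012728663
tray rect ((0.5887608528137207, -0.1845216155052185), (0.2039785534143448, 0.22844432294368744), 88.431396484375) [[ 0.472 -0.283]
 [ 0.7   -0.29 ]
 [ 0.706 -0.086]
 [ 0.477 -0.079]]
0.022 200 [ 0.535 -0.195  0.032] ((0.5852216482162476, -0.18288487195968628), (0.16445684432983398, 0.1266358643770218), 13.324516296386719)
0.04 175 [ 0.583 -0.184  0.05 ] ((0.5672079920768738, -0.1997297704219818), (0.12129693478345871, 0.06510116159915924), 6.335656642913818)
holder ((0.6503154039382935, 0.1365145593881607), (0.18046845495700836, 0.35142210125923157), 83.76688385009766) [[0.466 0.066]
 [0.815 0.028]
 [0.835 0.207]
 [0.485 0.245]]
roof 0.09861206804924216 ((0.7243815660476685, 0.12835575640201569), (0.1601991206407547, 0.2023051381111145), 83.9135513305664) [[0.615 0.059]
 [0.816 0.038]
 [0.833 0.197]
 [0.632 0.219]]
sill 0.030310836108702777 ((0.5475971698760986, 0.1501990407705307), (0.17655253410339355, 0.14565911889076233), 84.93995666503906) [[0.467 0.069]
 [0.612 0.056]
 [0.628 0.232]
 [0.483 0.245]]
guides [[0.611 0.217 0.054]
 [0.609 0.215 0.051]
 [0.607 0.213 0.049]
 [0.602 0.069 0.047]
 [0.598 0.064 0.056]
 [0.597 0.222 0.051]
 [0.593 0.219 0.056]
 [0.592 0.218 0.047]
 [0.589 0.22  0.048]
 [0.587 0.218 0.046]
 [0.585 0.214 0.042]
 [0.579 0.064 0.05 ]
 [0.576 0.069 0.053]
 [0.575 0.067 0.043]
 [0.572 0.064 0.046]
 [0.569 0.067 0.046]
 [0.567 0.067 0.047]
 [0.564 0.064 0.05 ]
 [0.562 0.23  0.048]
 [0.56  0.223 0.043]
 [0.557 0.225 0.047]
 [0.551 0.069 0.054]
 [0.55  0.067 0.043]
 [0.547 0.235 0.049]
 [0.544 0.235 0.048]
 [0.541 0.232 0.053]
 [0.539 0.23  0.048]
 [0.538 0.228 0.043]
 [0.531 0.07  0.051]
 [0.53  0.067 0.043]
 [0.527 0.067 0.047]
 [0.524 0.067 0.049]
 [0.523 0.085 0.04 ]
 [0.519 0.07  0.047]
 [0.517 0.067 0.044]
 [0.515 0.065 0.044]
 [0.512 0.065 0.046]
 [0.509 0.062 0.051]
 [0.504 0.063 0.048]
 [0.497 0.068 0.046]]
```

```bash
cat >> h.py <<'E'
from scipy.spatial.transform import Rotation as R
np.set_printoptions(precision=4,suppress=True,linewidth=160)
def pose(s=None):
    if s is None:
        from rig import manip; s=manip.get_state()
    return np.array(s["position"]),R.from_quat(s["ee_rot"],scalar_first=True)
def tool(yaw,tilt=0):
    # tool x along world yaw (deg), z down; tilt swings fingers forward (towards tool x heading)
    return R.from_euler('z',yaw,degrees=True)*R.from_euler('y',-tilt,degrees=True)*R.from_euler('x',180,degrees=True)
def go(p,yaw,tilt=0):
    c,r=pose(); print("row",(r.inv().apply(np.array(p)-c)),(r.inv()*tool(yaw,tilt)).as_rotvec(degrees=True))
def wristcloud():
    from rig import viewer
    c,r=pose(); d=viewer.get_image("wrist"); T=np.eye(4);T[:3,:3]=r.as_matrix();T[:3,3]=c
    T=T@d["mount"]; return d,cloud(d,T)
E
python3 - <<'E'
from h import *
from rig import viewer
d=viewer.get_image("wrist");print(d["mount"])
go([.575,-.185,.26],13)
E
```

```text
[[ 0.0006  0.9501  0.312   0.0805]
 [ 1.     -0.     -0.0019 -0.0003]
 [-0.0018  0.312  -0.9501 -0.1755]
 [ 0.      0.      0.      1.    ]]
row [ 0.4315 -0.152  -0.0628] [-0.0786 -0.0004 13.574 ]
```

```bash
python3 -m crank '[[0.12,-0.04,-0.05,0,0,4],[0.24,-0.08,-0.06,0,0,8],[0.36,-0.13,-0.06,0,0,12],[0.46,-0.15,-0.06,0,0,13.6],[0.46,-0.15,-0.06,0,0,13.6],[0.46,-0.15,-0.06,0,0,13.6],[0.46,-0.15,-0.06,0,0,13.6],[0.46,-0.15,-0.06,0,0,13.6],[0.46,-0.15,-0.06,0,0,13.6],[0.46,-0.15,-0.06,0,0,13.6],[0.46,-0.15,-0.06,0,0,13.6]]' 0.6 60
python3 - <<'E'
from h import *
d,w=wristcloud(); cv2.imwrite("pics/w1.png",d["frame"]); np.save("w1.npy",w)
print(pose()[0],pose()[1].as_matrix())
q=w.reshape(-1,3);q=q[np.isfinite(q[:,0])]
q=q[(abs(q[:,0]-.59)<.13)&(abs(q[:,1]+.185)<.12)]
for lo,hi in((.003,.06),(.012,.02),(.030,.038),(.045,.055)):
    m=q[(q[:,2]>lo)&(q[:,2]<hi)]
    r=cv2.minAreaRect(m[:,:2].astype('f4'));print(lo,len(m),m.mean(0),r)
E
```

```text
clock: 1.52
position: [0.6004, -0.175, 0.2571]
ee_rot: [-0.001, 0.994, 0.112, -0.001]
contact_force: [-0.1, 0.1, 0.4]
width: 0.0513
[ 0.6004 -0.1751  0.2572] [[ 0.9749  0.2227 -0.001 ]
 [ 0.2227 -0.9749  0.0011]
 [-0.0007 -0.0013 -1.    ]]
0.003 16403 [ 0.5864 -0.1831  0.0107] ((0.5847798585891724, -0.18306927382946014), (0.16528239846229553, 0.13007591664791107), 14.079885482788086)
0.012 2325 [ 0.5962 -0.1805  0.0151] ((0.5848257541656494, -0.1830577552318573), (0.16518104076385498, 0.13007591664791107), 14.079885482788086)
0.03 612 [ 0.512  -0.2011  0.0329] ((0.564044713973999, -0.1877049207687378), (0.12278721481561661, 0.09498047083616257), 14.095436096191406)
0.045 852 [ 0.5864 -0.1826  0.0489] ((0.5848005414009094, -0.18311358988285065), (0.07953909039497375, 0.01195334829390049), 14.099491119384766)
```

View pics/w1.png

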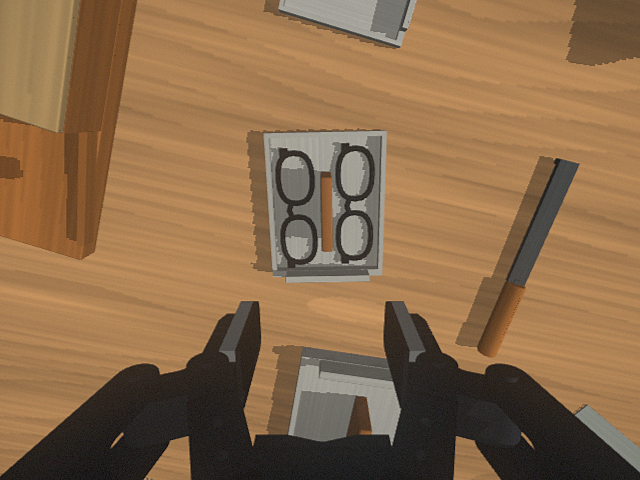

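The picture shows the tray at (325,200), its tall panel on the near edge (y≈275) and both fronts lying flat. I'll grasp the board 20 mm behind its middle.

```bash
python3 - <<'E'
from h import *
go([.5654,-.188,.08],14.08);go([.5654,-.188,.022],14.08)
E
```

```text
row [-0.0369  0.005   0.1773] [-0.0756  0.0384 -1.2132]
row [-0.0369  0.0051  0.2353] [-0.0756  0.0384 -1.2132]
```

```bash
python3 -m crank '[[-0.02,0.003,0.05,0,0,-1.2],[-0.037,0.005,0.1,0,0,-1.2],[-0.037,0.005,0.15,0,0,-1.2],[-0.037,0.005,0.18,0,0,-1.2],[-0.037,0.005,0.2,0,0,-1.2],[-0.037,0.005,0.22,0,0,-1.2],[-0.037,0.005,0.23,0,0,-1.2],[-0.037,0.005,0.235,0,0,-1.2],[-0.037,0.005,0.235,0,0,-1.2],[-0.037,0.005,0.235,0,0,-1.2]]'
python3 -m crank '[[0,0,0,0,0,0],[0,0,0,0,0,0],[0,0,0,0,0,0],[0,0,0,0,0,0],[0,0,0,0,0,0],[0,0,0,0,0,0]]' 0 60
python3 -m crank '[[0,0,-0.005,0,0,0],[0,0,-0.01,0,0,0],[0,0,-0.02,0,0,0],[0,0,-0.035,0,0,0],[0,0,-0.05,0,0,0],[0,0,-0.065,0,0,0],[0,0,-0.08,0,0,0],[0,0,-0.085,0,0,0],[0,0,-0.085,0,0,0],[0,0,-0.085,0,0,0]]'
python3 - <<'E'
from h import *
d,w=wristcloud(); cv2.imwrite("pics/w2.png",d["frame"])
print(pose()[0],pose()[1].as_matrix())
E
```

```text
clock: 2.82
position: [0.5658, -0.1883, 0.0231]
ee_rot: [-0.0, 0.992, 0.122, 0.0]
contact_force: [-0.4, 0.1, -0.3]
width: 0.0512
clock: 3.58
position: [0.5658, -0.1883, 0.023]
ee_rot: [-0.0, 0.992, 0.122, 0.0]
contact_force: [0.1, -0.0, -0.4]
width: 0.0001
clock: 4.82
position: [0.5653, -0.1881, 0.1074]
ee_rot: [-0.001, 0.992, 0.122, -0.0]
contact_force: [0.1, -0.5, 0.1]
width: -0.0003
[ 0.5652 -0.1881  0.1073] [[ 0.97    0.243  -0.001 ]
 [ 0.243  -0.97    0.0012]
 [-0.0007 -0.0014 -1.    ]]
```

View pics/w2.png

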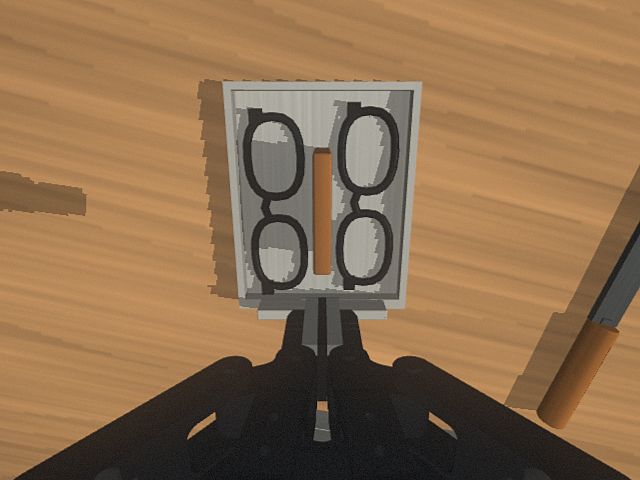

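The gripper shut on nothing, with width 0. The picture shows the tray still at (322,195) and the board not held. I'll check the camera's fingertip position against the reported TCP.

```bash
python3 - <<'E'
from h import *
d,w=wristcloud();c,r=pose();print(d["intrinsics"])
q=w.reshape(-1,3);q=q[np.isfinite(q[:,0])]
print("bench",np.median(w[400:470,20:60,2]), np.median(w[20:60,300:340,2]), np.median(w[60:150,500:600,2]))
m=q[(abs(q[:,0]-.59)<.13)&(abs(q[:,1]+.185)<.12)]
for lo,hi in((.012,.02),(.030,.038),(.045,.055)):
    k=m[(m[:,2]>lo)&(m[:,2]<hi)];print(lo,len(k),k.mean(0),cv2.minAreaRect(k[:,:2].astype('f4')))
t=r.inv().apply(w.reshape(-1,3)-c).reshape(480,640,3)
for v in range(290,460,8): print(v,t[v,310],t[v,322],t[v,334])
E
```

```text
[[380.3839   0.     321.8101]
 [  0.     380.3839 241.6492]
 [  0.       0.       1.    ]]
bench nan nan nan
0.012 5983 [ 0.6022 -0.1791  0.0151] ((0.5845966339111328, -0.18303292989730835), (0.16548112034797668, 0.13062399625778198), 14.03925609588623)
0.03 745 [ 0.5122 -0.201   0.0328] ((0.5639699697494507, -0.18782536685466766), (0.12278658896684647, 0.09565021097660065), 14.42261791229248)
0.045 2293 [ 0.5875 -0.1823  0.0489] ((0.5847591161727905, -0.182907372713089), (0.07997871935367584, 0.011976167559623718), 13.75200080871582)
290 [-0.0519 -0.0093  0.1031] [-0.0515  0.0003  0.1022] [-0.0519  0.01    0.1031]
298 [ 0.0117 -0.0048 -0.0382] [ 0.0113 -0.     -0.0374] [ 0.0111  0.0048 -0.037 ]
306 [ 0.0114 -0.0047 -0.0444] [ 0.0117 -0.0001 -0.0451] [ 0.0112  0.0046 -0.0441]
314 [ 0.0115 -0.0045 -0.0508] [ 0.0114 -0.0001 -0.0507] [ 0.0117  0.0043 -0.0512]
322 [ 0.0107 -0.0044 -0.0553] [ 0.0111 -0.0001 -0.0559] [ 0.0108  0.0042 -0.0555]
330 [ 0.0115 -0.0042 -0.062 ] [ 0.0119 -0.0001 -0.0626] [ 0.0112  0.004  -0.0614]
338 [ 0.0114 -0.0041 -0.0666] [ 0.0113 -0.0001 -0.0666] [ 0.0112  0
[... 544 characters left out ...]
  -0.0001 -0.0701] [ 0.0107  0.003  -0.0925]
402 [-0.0009 -0.0037 -0.0821] [-0.1663  0.0004  0.1081] [ 0.0086  0.003  -0.093 ]
410 [-0.004  -0.0038 -0.0818] [-0.1761  0.0004  0.109 ] [-0.0033  0.0035 -0.0827]
418 [-0.0067 -0.0038 -0.0822] [-0.1765  0.0004  0.0996] [-0.0069  0.0035 -0.082 ]
426 [-0.0064 -0.0037 -0.0857] [-0.1755  0.0004  0.0894] [-0.0067  0.0034 -0.0854]
434 [-0.0067 -0.0036 -0.0883] [-0.1758  0.0004  0.0809] [-0.0075  0.0034 -0.0876]
442 [ 0.0105 -0.0029 -0.1079] [ 0.0106 -0.0002 -0.1079] [ 0.0107  0.0025 -0.1081]
450 [ 0.0112 -0.0028 -0.1107] [ 0.0112 -0.0002 -0.1107] [ 0.0113  0.0024 -0.1107]
458 [ 0.0114 -0.0028 -0.1129] [ 0.0108 -0.0002 -0.1124] [ 0.0121  0.0023 -0.1136]
```

By depth, the shut fingertips end about 36 mm short of the reported TCP. The tray points themselves agree with the world frame, so the jaws closed above the board. I'll allow for that offset and grasp again, feeling for contact on the way down.

```bash
python3 -m crank '[[0,0,0,0,0,0],[0,0,0,0,0,0],[0,0,0.03,0,0,0],[0,0,0.06,0,0,0],[0,0,0.085,0,0,0],[0,0,0.095,0,0,0],[0,0,0.1,0,0,0],[0,0,0.105,0,0,0],[0,0,0.11,0,0,0],[0,0,0.11,0,0,0]]' 0.6
python3 -m crank '[[0,0,0.003,0,0,0],[0,0,0.006,0,0,0],[0,0,0.009,0,0,0],[0,0,0.009,0,0,0]]'
python3 -m crank '[[0,0,0,0,0,0],[0,0,0,0,0,0],[0,0,0,0,0,0],[0,0,0,0,0,0],[0,0,0,0,0,0],[0,0,0,0,0,0]]' 0 60
```

```text
clock: 6.18
position: [0.5651, -0.188, -0.0027]
ee_rot: [-0.001, 0.992, 0.122, -0.0]
contact_force: [-0.9, 0.7, 0.4]
width: 0.0515
clock: 6.68
position: [0.5649, -0.1878, -0.0121]
ee_rot: [-0.001, 0.992, 0.122, -0.001]
contact_force: [-1.4, 0.5, 0.2]
width: 0.0514
clock: 7.42
position: [0.565, -0.188, -0.0118]
ee_rot: [-0.001, 0.992, 0.122, -0.001]
contact_force: [0.2, -0.8, 2.3]
width: 0.011
```

```bash
python3 -m crank '[[0,0,-0.003,0,0,0],[0,0,-0.007,0,0,0],[0,0,-0.015,0,0,0],[0,0,-0.025,0,0,0],[0,0,-0.04,0,0,0],[0,0,-0.055,0,0,0],[0,0,-0.07,0,0,0],[0,0,-0.085,0,0,0],[0,0,-0.095,0,0,0],[0,0,-0.1,0,0,0],[0,0,-0.1,0,0,0]]'
python3 - <<'E'
from h import *
go([.5041,.1518,.088],-6.1)
d,w=wristcloud(); cv2.imwrite("pics/w3.png",d["frame"])
c,r=pose(); t=r.inv().apply(w.reshape(-1,3)-c);w=w.reshape(-1,3)
for lo,hi in((.112,.119),(.130,.137),(.145,.155)):
    k=w[(w[:,2]>lo)&(w[:,2]<hi)&(t[:,0]>.005)];print(lo,len(k),k.mean(0),cv2.minAreaRect(k[:,:2].astype('f4')))
E
```

```text
clock: 8.8
position: [0.5652, -0.1881, 0.0883]
ee_rot: [-0.001, 0.992, 0.122, -0.0]
contact_force: [-0.8, -0.3, -5.1]
width: 0.0113
row [ 0.0234 -0.3446  0.0007] [-0.0628  0.0585 20.1702]
0.112 13586 [ 0.6382 -0.17    0.1151] ((0.6173815727233887, -0.17486193776130676), (0.09800586104393005, 0.1312568187713623), 14.101703643798828)
0.13 626 [ 0.582  -0.1838  0.1337] ((0.5977017879486084, -0.17963284254074097), (0.05376959964632988, 0.038380641490221024), 14.490152359008789)
0.145 6805 [ 0.5952 -0.1804  0.1492] ((0.5968870520591736, -0.18021561205387115), (0.055583588778972626, 0.038206711411476135), 13.627284049987793)
```

View pics/w3.png

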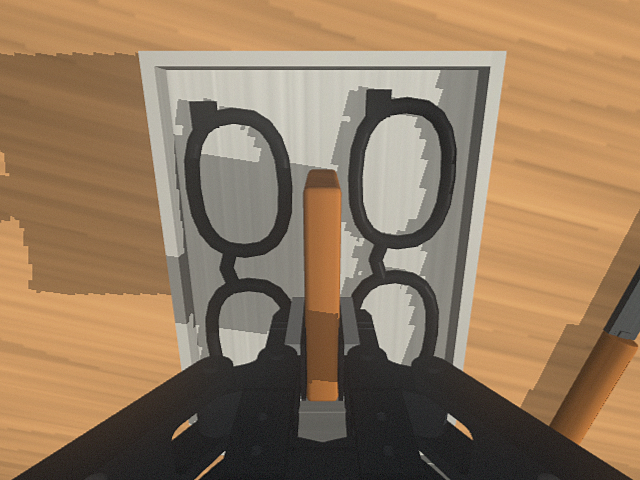

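The board is held and both fronts lie flat in the tray, which is level. Now carrying it to above the sill.

```bash
python3 -m crank '[[0,-0.008,0,0,0,0.3],[0.001,-0.025,0,0,0,1],[0.003,-0.048,0,0,0,2.5],[0.005,-0.075,0,0,0,4],[0.007,-0.103,0,0,0,5.8],[0.009,-0.131,0,0,0,7.6],[0.011,-0.159,0,0,0,9.4],[0.013,-0.187,0,0,0,11.2],[0.015,-0.215,0,0,0,13],[0.017,-0.243,0,0,0,14.8],[0.019,-0.27,0,0,0,16.4],[0.02,-0.295,0,0,0,17.8],[0.022,-0.317,0,0,0,19],[0.023,-0.333,0,0,0,19.8],[0.023,-0.342,0,0,0,20.2],[0.023,-0.345,0,0,0,20.2],[0.023,-0.345,0,0,0,20.2],[0.023,-0.345,0,0,0,20.2]]'
python3 - <<'E'
from h import *
print(pose()[0],pose()[1].as_matrix())
d,w=wristcloud(); cv2.imwrite("pics/w4.png",d["frame"]);np.save("w4.npy",w)
q=w.reshape(-1,3)
for lo,hi in((.027,.034),(.044,.051),(.094,.102),(.112,.119)):
    k=q[(q[:,2]>lo)&(q[:,2]<hi)];print(lo,len(k)); 
    if len(k)>20:print(k.mean(0),cv2.boxPoints(cv2.minAreaRect(k[:,:2].astype('f4'))))
E
```

```text
clock: 11.1
position: [0.5035, 0.1518, 0.0885]
ee_rot: [-0.001, 0.999, -0.054, -0.001]
contact_force: [0.7, -1.2, -4.1]
width: 0.011
[0.5035 0.1518 0.0885] [[ 0.9942 -0.1074 -0.0018]
 [-0.1074 -0.9942  0.0011]
 [-0.0019 -0.0009 -1.    ]]
0.027 9152
[0.6276 0.1392 0.03  ] [[0.6105 0.071 ]
 [0.6305 0.0688]
 [0.6455 0.2071]
 [0.6255 0.2093]]
0.044 657
[0.62   0.1399 0.0472] [[0.6072 0.0607]
 [0.6224 0.0591]
 [0.6396 0.2184]
 [0.6243 0.22  ]]
0.094 3313
[0.6245 0.1387 0.0964] [[0.5801 0.0644]
 [0.6173 0.0602]
 [0.6353 0.2183]
 [0.5981 0.2225]]
0.112 16119
[0.5632 0.1454 0.1152] [[0.4343 0.0932]
 [0.5988 0.0757]
 [0.6126 0.2063]
 [0.4481 0.2237]]
```

View pics/w4.png

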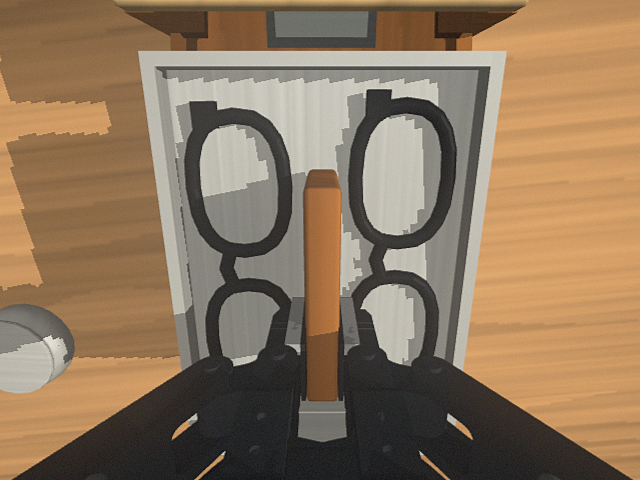

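The far end is about 20 mm short of the roof edge, in line to within 1 mm, and the catch plate shows at (320,28). Lowering onto the sill.

```bash
python3 -m crank '[[0,-0.001,0.005,0,0,0],[0,-0.001,0.015,0,0,0],[0,-0.001,0.027,0,0,0],[0,-0.001,0.039,0,0,0],[0,-0.001,0.05,0,0,0],[0,-0.001,0.058,0,0,0],[0,-0.001,0.063,0,0,0],[0,-0.001,0.066,0,0,0],[0,-0.001,0.067,0,0,0],[0,-0.001,0.067,0,0,0]]'
python3 -m crank '[[0,0,0.001,0,0,0],[0,0,0.002,0,0,0],[0,0,0.002,0,0,0]]'
```

```text
clock: 12.4
position: [0.5037, 0.1528, 0.0217]
ee_rot: [-0.001, 0.999, -0.054, -0.001]
contact_force: [-0.2, -0.8, -3.8]
width: 0.011
clock: 12.78
position: [0.5036, 0.1529, 0.0197]
ee_rot: [-0.001, 0.999, -0.054, -0.001]
contact_force: [-0.4, 0.8, -3.6]
width: 0.0112
```

```bash
python3 -m crank '[[0.003,0,0.0005,0,0,0],[0.008,0,0.0005,0,0,0],[0.013,0,0.0005,0,0,0],[0.018,0,0.0005,0,0,0],[0.023,0,0.0005,0,0,0],[0.028,0,0.0005,0,0,0],[0.033,0,0.0005,0,0,0],[0.036,0,0.0005,0,0,0]]'
python3 -m crank '[[0.004,0,0,0,0,0],[0.009,0,0,0,0,0],[0.014,0,0,0,0,0],[0.019,0,0,0,0,0],[0.024,0,0,0,0,0],[0.028,0,0,0,0,0],[0.03,0,0,0,0,0]]'
python3 - <<'E'
from h import *
print(pose()[0],pose()[1].as_matrix()[:,0])
d,w=wristcloud(); cv2.imwrite("pics/w5.png",d["frame"]);np.save("w5.npy",w)
c,r=pose();t=r.inv().apply(w.reshape(-1,3)-c);q=w.reshape(-1,3)
k=(q[:,2]>.096)&(q[:,2]<.101)&(t[:,0]>.01);tt=t[k];print(len(tt),np.percentile(tt,[1,5,50],0))
E
```

```text
clock: 13.78
position: [0.5398, 0.1489, 0.0192]
ee_rot: [-0.001, 0.999, -0.054, -0.001]
contact_force: [-1.3, 0.0, -2.2]
width: 0.0113
clock: 14.65
position: [0.57, 0.1457, 0.0191]
ee_rot: [-0.001, 0.999, -0.054, -0.001]
contact_force: [-1.4, 0.4, -2.0]
width: 0.011
[0.57   0.1457 0.0191] [ 0.9942 -0.1076 -0.0011]
134952 [[ 0.014  -0.0759 -0.0799]
 [ 0.0571 -0.0689 -0.0793]
 [ 0.0819  0.     -0.0782]]
```

View pics/w5.png

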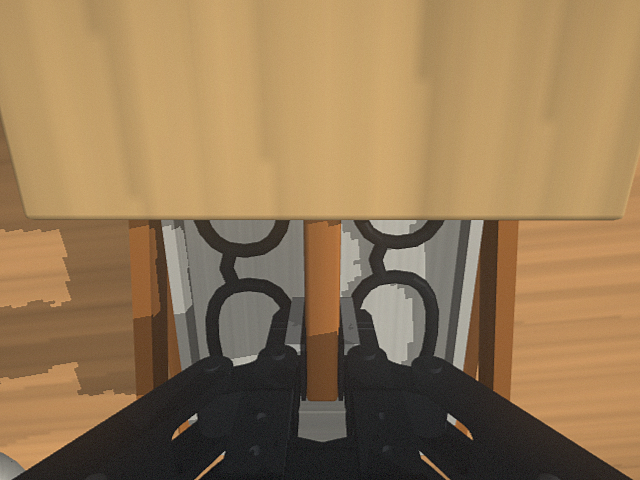

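The far end is in the slot under the roof, with the roof edge at row 218 (tool x ≈ 55 mm). I'll go another 30 mm, set the tray down and let go.

```bash
python3 -m crank '[[0.004,0,0,0,0,0],[0.009,0,0,0,0,0],[0.014,0,0,0,0,0],[0.019,0,0,0,0,0],[0.024,0,0,0,0,0],[0.028,0,0,0,0,0],[0.03,0,0,0,0,0],[0.03,0,0.001,0,0,0],[0.03,0,0.001,0,0,0]]'
python3 -m crank '[[0,0,0,0,0,0],[0,0,0,0,0,0],[0,0,0,0,0,0],[0,0,-0.01,0,0,0],[0,0,-0.03,0,0,0],[0,0,-0.06,0,0,0],[0,0,-0.09,0,0,0],[0,0,-0.12,0,0,0],[0,0,-0.12,0,0,0],[0,0,-0.12,0,0,0]]' 0.4
python3 - <<'E'
from h import *
d,w=wristcloud(); cv2.imwrite("pics/w6.png",d["frame"]);np.save("w6.npy",w)
c,r=pose();t=r.inv().apply(w.reshape(-1,3)-c);q=w.reshape(-1,3)
u=R.from_euler('z',-6.2,degrees=True).as_matrix()
h=q-np.array([.6263,.1393,.03]);h=h@u;h[:,0]+=.06
for n,lo,hi in(("walls",.043,.049),("panel",.058,.067),("board",.076,.085),("roof",.095,.101)):
    k=h[(q[:,2]>lo)&(q[:,2]<hi)&(abs(h[:,1])<.085)&(t[:,2]>.01)]
    print(n,len(k),np.percentile(k,[.5,50,99.5],0) if len(k) else 0)
# catch/sill frame: holder x=-100 pose for tilted push
L=.036
for hx,hz in((-60,.10),(-45,.017)):
    for tilt in(50,):
        T=tool(-6.2,tilt); tip=np.array([.6263,.1393,.03])+u@np.array([hx/1000-.06,0,hz])
        print(hx,hz); go(tip+T.apply([0,0,L]),-6.2,tilt)
E
```

```text
clock: 15.82
position: [0.6005, 0.1424, 0.0183]
ee_rot: [-0.001, 0.999, -0.054, 0.0]
contact_force: [0.1, 0.5, -2.7]
width: 0.0114
clock: 17.08
position: [0.5999, 0.1422, 0.138]
ee_rot: [-0.001, 0.999, -0.054, -0.0]
contact_force: [-0.3, 1.1, -0.6]
width: 0.0343
walls 4567 [[-0.0622 -0.0847  0.0131]
 [-0.0014  0.0007  0.0164]
 [ 0.0446  0.0846  0.0188]]
panel 1004 [[-0.0276 -0.0463  0.0281]
 [-0.0223  0.0007  0.0328]
 [-0.0193  0.0469  0.0348]]
board 990 [[ 0.0155 -0.0053  0.0468]
 [ 0.0348  0.0007  0.049 ]
 [ 0.0528  0.0065  0.0506]]
roof 63972 [[ 0.0587 -0.0785  0.0654]
 [ 0.1205 -0.0003  0.0672]
 [ 0.1687  0.0785  0.069 ]]
-60 0.1
row [-0.0655 -0.0001  0.0306] [-0.0562 50.0879  0.0064]
-45 0.017
row [-0.0504  0.      0.1136] [-0.0562 50.0879  0.0064]
```

View pics/w6.png

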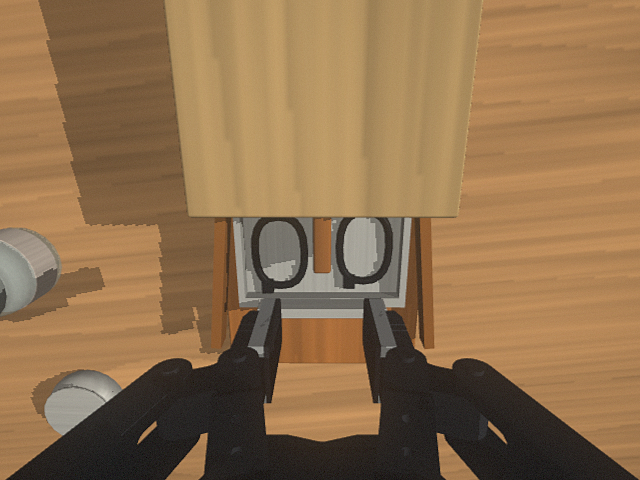

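The tray's front is at holder x ≈ -27 mm, seated with both fronts flat. Next: back off, shut the fingers and tilt them 50° forward for the push.

```bash
python3 -m crank '[[-0.03,0,0,0,0,0],[-0.065,0,0,0,0,0],[-0.065,0,0.01,0,10,0],[-0.065,0,0.02,0,20,0],[-0.065,0,0.03,0,30,0],[-0.065,0,0.03,0,40,0],[-0.065,0,0.03,0,50,0],[-0.065,0,0.03,0,50,0],[-0.065,0,0.03,0,50,0],[-0.065,0,0.03,0,50,0]]' 0
python3 - <<'E'
from h import *
from rig import manip
s=manip.get_state();print(s["qpos"],s["contact_force"])
u=R.from_euler('z',-6.2,degrees=True).as_matrix();c,r=pose()
print("tip holder",u.T@(c+r.apply([0,0,-.036])-[.6263,.1393,.03])+[.06,0,0], r.as_matrix())
d,w=wristcloud();t=r.inv().apply(w.reshape(-1,3)-c).reshape(480,640,3)
for v in range(270,330,6):print(v,t[v,322],t[v,312])
tip=np.array([.6263,.1393,.03])+u@np.array([-.045-.06,0,.018]);T=tool(-6.2,50)
go(tip+T.apply([0,0,.036]),-6.2,50)
print("forward 10mm in tool axes",r.inv().apply(u@[.01,0,0]))
E
```

```text
clock: 18.38
position: [0.5319, 0.0395, 0.1783]
ee_rot: [0.05, 0.915, 0.008, 0.401]
contact_force: [0.4, -0.0, 0.3]
width: -0.0003
[ 0.0172 -0.0653  2.3395 -1.1786  0.1063  2.7039] [ 0.4374 -0.0377  0.2659]
tip holder [-0.0496 -0.1092  0.1726] [[ 0.679  -0.0255  0.7337]
 [ 0.055  -0.9948 -0.0854]
 [ 0.7321  0.0983 -0.6741]]
270 [-0.0708  0.0002  0.1896] [-0.0703 -0.0102  0.1885]
276 [-0.0749  0.0002  0.1836] [-0.0751 -0.0101  0.1839]
282 [-0.0796  0.0002  0.1792] [-0.0795 -0.01    0.1788]
288 [-0.0842  0.0002  0.1747] [-0.084  -0.0099  0.1742]
294 [-0.0883  0.0002  0.1693] [-0.0877 -0.0098  0.1681]
300 [ 0.0108 -0.0002 -0.0395] [ 0.0111 -0.0042 -0.0401]
306 [ 0.0109 -0.0002 -0.0447] [ 0.0106 -0.0041 -0.0443]
312 [ 0.0108 -0.0002 -0.0493] [ 0.0106 -0.004  -0.0489]
318 [ 0.0109 -0.0003 -0.0539] [ 0.0109 -0.0039 -0.0539]
324 [ 0.0109 -0.0003 -0.058 ] [ 0.0106 -0.0038 -0.0576]
row [-0.0947 -0.1232  0.107 ] [0.1897 2.3917 7.3652]
forward 10mm in tool axes [0.0067 0.0008 0.0074]
```

With 50° of tilt the wrist ran into its joint limits (j4 at -1.18, j5 at 0.11, j6 at 2.70) and drifted about 0.1 m sideways in free air, where it touched nothing. I'll return to a smaller tilt.

```bash
python3 - <<'E'
from h import *
u=R.from_euler('z',-6.2,degrees=True).as_matrix()
for t in(20,30):
    tip=np.array([.6263,.1393,.03])+u@np.array([-.060-.06,0,.12]);T=tool(-6.2,t)
    go(tip+T.apply([0,0,.036]),-6.2,t)
E
```

```text
row [-0.0481 -0.1167  0.0231] [  2.1097 -27.5666   7.1333]
row [-0.0424 -0.116   0.0255] [  1.4715 -17.5806   7.2483]
```

```bash
python3 -m crank '[[-0.005,-0.01,0,0.5,-9,1],[-0.01,-0.03,0,1,-18,2],[-0.025,-0.06,0.01,1.5,-25,4],[-0.04,-0.09,0.02,2,-27.5,6],[-0.048,-0.117,0.023,2.1,-27.5,7.1],[-0.048,-0.117,0.023,2.1,-27.5,7.1],[-0.048,-0.117,0.023,2.1,-27.5,7.1],[-0.048,-0.117,0.023,2.1,-27.5,7.1],[-0.048,-0.117,0.023,2.1,-27.5,7.1]]'
python3 - <<'E'
from h import *
from rig import manip
from scipy.optimize import least_squares
s=manip.get_state();c,r=pose(s);q=s["qpos"];print(q)
print(r.as_matrix()[:,2])
# fit planar arm: states (r,z of TCP, tool tilt dir) ; use j1 plane
S=[([-1.228,.27659,1.50614],[.25702,-.5137,.19674],[0,0,-1]),
   ([0.0172,-.0653,2.3395],[.5319,.0395,.1783],[.7337,-.0854,-.6741]),
   (q[:3],c,r.as_matrix()[:,2])]
def f(x):
    a1,L1,L2,d1,d6=x;o=[]
    for j,p,z in S:
        p=np.array(p);z=np.array(z);w=p-d6*z
        o+=[np.hypot(*w[:2])-(a1+L1*np.sin(j[1])+L2*np.sin(j[1]+j[2])), w[2]-(d1+L1*np.cos(j[1])+L2*np.cos(j[1]+j[2]))]
    return o+[.03*(a1-0),.0*L1]
m=least_squares(f,[0,.45,.45,.3,.25]);print(m.x,m.fun)
E
```

```text
clock: 19.55
position: [0.5193, 0.1508, 0.1167]
ee_rot: [0.01, 0.983, -0.053, 0.174]
contact_force: [-0.1, -0.2, -0.4]
width: -0.0001
[ 0.2411  0.1325  1.9844 -0.1839  0.7017  2.0413]
[ 0.3419 -0.0375 -0.939 ]
[-0.0265  0.7199  0.4102  0.0024  0.4115] [ 0.0033 -0.0004  0.0024  0.0002 -0.0057  0.0002 -0.0008  0.    ]
```

```bash
python3 - <<'E'
from h import *
a1,L1,L2,d1,d6=[-0.0265,0.7199,0.4102,0.0024,0.4115]
u=R.from_euler('z',-6.2,degrees=True).as_matrix()
for yaw in(-6.2,3,12):
  for tilt in(30,35,40,45):
    o=[]
    for hx in(-.04,.02,.071):
        T=tool(yaw,tilt);z=T.apply([0,0,1])
        tip=np.array([.6263,.1393,.03])+u@np.array([hx-.06,0,.013])
        w=tip+z*(.036-d6);rr=np.hypot(*w[:2])-a1;zz=w[2]-d1;D=np.hypot(rr,zz)
        e=np.arccos((D*D-L1**2-L2**2)/(2*L1*L2));q2=np.arctan2(rr,zz)-np.arctan2(L2*np.sin(e),L1+L2*np.cos(e))
        s=q2+e;q1=np.arctan2(w[1],w[0]);F=np.array([np.sin(s)*np.cos(q1),np.sin(s)*np.sin(q1),np.cos(s)])
        q5=np.arccos(F@z); side=np.array([-np.sin(q1),np.cos(q1),0]);up=np.cross(F,side)
        j4=np.degrees(np.arctan2(z@side,z@up)); 
        o+=[(round(90-np.degrees(s)+90,1),round(q5,2),round(j4,0),round(q2,2),round(e,2))]
    print(yaw,tilt,o)
E
```

```text
-6.2 30 [(np.float64(35.5), np.float64(0.32), np.float64(-121.0), np.float64(0.24), np.float64(2.29)), (np.float64(37.9), np.float64(0.31), np.float64(-128.0), np.float64(0.29), np.float64(2.19)), (np.float64(40.2), np.float64(0.31), np.float64(-135.0), np.float64(0.34), np.float64(2.1))]
-6.2 35 [(np.float64(31.2), np.float64(0.34), np.float64(-94.0), np.float64(0.24), np.float64(2.36)), (np.float64(33.7), np.float64(0.3), np.float64(-98.0), np.float64(0.29), np.float64(2.26)), (np.float64(36.1), np.float64(0.27), np.float64(-105.0), np.float64(0.34), np.float64(2.17))]
-6.2 40 [(np.float64(26.2), np.float64(0.42), np.float64(-73.0), np.float64(0.26), np.float64(2.43)), (np.float64(28.9), np.float64(0.37), np.float64(-73.0), np.float64(0.3), np.float64(2.34)), (np.float64(31.5), np.float64(0.32), np.float64(-75.0), np.float64(0.34), np.float64(2.25))]
-6.2 45 [(np.float64(20.3), np.float64(0.56), np.float64(-60.0), np.float64(0.28), np.float64(2.5)), (np.float64(23.4), np.float64(0.49), np.float64(-57.0), np.float64(0.32), np.float64(2.41)), (np.float64(26.3), np.float64(0.44), np.f
[... 1629 characters left out ...]
0), np.float64(0.27), np.float64(2.3)), (np.float64(35.2), np.float64(0.01), np.float64(-138.0), np.float64(0.32), np.float64(2.21))]
12 40 [(np.float64(24.6), np.float64(0.28), np.float64(-17.0), np.float64(0.23), np.float64(2.48)), (np.float64(27.6), np.float64(0.22), np.float64(-9.0), np.float64(0.28), np.float64(2.38)), (np.float64(30.4), np.float64(0.17), np.float64(-1.0), np.float64(0.32), np.float64(2.29))]
12 45 [(np.float64(18.0), np.float64(0.48), np.float64(-12.0), np.float64(0.26), np.float64(2.57)), (np.float64(21.6), np.float64(0.41), np.float64(-6.0), np.float64(0.3), np.float64(2.46)), (np.float64(24.8), np.float64(0.35), np.float64(-1.0), np.float64(0.34), np.float64(2.37))]
```

```bash
cat > k.py <<'E'
from h import *
P=[-0.0265,0.7199,0.4102,0.0024,0.4115]
u=R.from_euler('z',-6.2,degrees=True).as_matrix();O=np.array([.6263,.1393,.03])-u@[.06,0,0]
def orient(yaw,tilt,roll): # swing: lean forward 'tilt', sideways 'roll' (towards +y)
    return R.from_euler('z',yaw,degrees=True)*R.from_rotvec([-roll,-tilt,0],degrees=True).inv().inv()*R.from_euler('x',180,degrees=True)
def ik(tiph,T):
    a1,L1,L2,d1,d6=P;z=T.apply([0,0,1]);w=O+u@np.array(tiph)+z*(.036-d6)
    rr=np.hypot(*w[:2])-a1;zz=w[2]-d1;e=np.arccos((rr*rr+zz*zz-L1**2-L2**2)/(2*L1*L2))
    q2=np.arctan2(rr,zz)-np.arctan2(L2*np.sin(e),L1+L2*np.cos(e));s=q2+e;q1=np.arctan2(w[1],w[0])
    F=np.array([np.sin(s)*np.cos(q1),np.sin(s)*np.sin(q1),np.cos(s)]);side=np.array([-np.sin(q1),np.cos(q1),0]);up=np.cross(F,side)
    # frame: forearm z=F ; tool = A*Rz(j4)*Ry(-q5)*Rz(j6)
    return np.array([q1,q2,e,(-np.pi-np.arctan2(z@side,z@up)+np.pi/2)%(2*np.pi)-np.pi/2,np.arccos(F@z)]),180-np.degrees(s)
E
python3 - <<'E'
from k import *
print(orient(-6.2,20,25).as_matrix()[:,2])
for tip in([-.06,0,.12],[0,0,.16]):
  for roll,tilt in((0,20),(20,20),(30,30),(35,40),(35,50),(25,60),(10,65),(0,60),(0,55)):
    q,f=ik(tip,orient(-6.2,tilt,roll));print(tip,roll,tilt,q,"forearm",round(f,1))
for tilt in(50,55,60):
  for hx in(-.04,.02,.071): print(tilt,hx,*ik([hx,0,.013],orient(-6.2,tilt,0)))
E
```

```text
[ 0.2845 -0.4473 -0.8479]
[-0.06, 0, 0.12] 0 20 [ 0.4128  0.126   1.9928 -0.2571  0.7335] forearm 58.6
[-0.06, 0, 0.12] 20 20 [ 0.6342  0.241   1.8983 -0.5746  1.0573] forearm 57.4
[-0.06, 0, 0.12] 30 30 [ 0.7874  0.2913  1.9812 -0.8313  1.1376] forearm 49.8
[-0.06, 0, 0.12] 35 40 [ 0.8882  0.334   2.0836 -1.0226  1.1885] forearm 41.5
[-0.06, 0, 0.12] 35 50 [ 0.9569  0.3608  2.2051 -1.1977  1.2065] forearm 33.0
[-0.06, 0, 0.12] 25 60 [ 0.9873  0.3345  2.382  -1.4519  1.1428] forearm 24.4
[-0.06, 0, 0.12] 10 65 [0.9387 0.2792 2.5495 4.4942 1.056 ] forearm 17.9
[-0.06, 0, 0.12] 0 60 [0.7953 0.169  2.5511 4.3163 0.8291] forearm 24.2
[-0.06, 0, 0.12] 0 55 [0.7447 0.1234 2.4764 4.4498 0.6931] forearm 31.0
[0, 0, 0.16] 0 20 [ 0.3488  0.1675  1.829  -0.2041  0.8399] forearm 65.6
[0, 0, 0.16] 20 20 [ 0.5586  0.2706  1.7421 -0.5473  1.1293] forearm 64.7
[0, 0, 0.16] 30 30 [ 0.6995  0.3031  1.8405 -0.8207  1.173 ] forearm 57.2
[0, 0, 0.16] 35 40 [ 0.7905  0.3291  1.9553 -1.032   1.198 ] forearm 49.1
[0, 0, 0.16] 35 50 [ 0.848   0.3398  2.0851 -1.2246  1.1946] forearm 41.1
[0, 0, 0.16] 25 60 [ 0.8568  0.2964  2.2611 -1.4867  1.0959] forearm 33.5
[0, 0, 0.16] 10 65 [0.7817 0.2266 2.4139 4.4567 0.9511] forearm 28.7
[0, 0, 0.16] 0 60 [0.6392 0.1355 2.4035 4.3254 0.6889] forearm 34.5
[0, 0, 0.16] 0 55 [0.6014 0.1078 2.3301 4.5224 0.5746] forearm 40.3
50 -0.04 [0.6448 0.3299 2.5787 4.0658 0.7159] 13.351486854774294
50 0.02 [0.5265 0.3593 2.4829 3.9906 0.6499] 17.154010100874615
50 0.071 [0.4488 0.3886 2.3953 3.9535 0.5922] 20.490651212457777
55 -0.04 [0.6923 0.3948 2.6569 3.9914 0.8989] 5.149887204808948
55 0.02 [0.5621 0.4108 2.5573 3.9037 0.8287] 9.943557139040877
55 0.071 [0.4771 0.4309 2.4672 3.8536 0.7652] 13.949350274632053
60 -0.04 [0.7382 0.484  2.7388 3.9555 1.102 ] -4.652673100596701
60 0.02 [0.5965 0.4805 2.632  3.8575 1.0251] 1.6662322594014825
60 0.071 [0.5042 0.4882 2.5376 3.7981 0.9538] 6.636941040334733
```

```bash
cat > fit.py <<'E'
from k import *
from rig import manip
from scipy.optimize import least_squares
s=manip.get_state();c,r=pose(s)
S=[([-1.228,.27659,1.50614],[.25702,-.5137,.19674],[0,0,-1]),
   ([0.0172,-.0653,2.3395],[.5319,.0395,.1783],[.7337,-.0854,-.6741]),
   ([ 0.2411,0.1325,1.9844],[.5193,.1508,.1167],[.3419,-.0375,-.939])]
def f(x):
    a1,L1,L2,d1,d6,b=x;o=[]
    for j,p,z in S:
        w=np.array(p)-d6*np.array(z);C,Sn=np.cos(j[0]),np.sin(j[0])
        o+=[w[0]*C+w[1]*Sn-(a1+L1*np.sin(j[1])+L2*np.sin(j[1]+j[2])), w[2]-(d1+L1*np.cos(j[1])+L2*np.cos(j[1]+j[2])), -w[0]*Sn+w[1]*C-b]
    return o
m=least_squares(f,[0,.45,.45,.3,.25,.07]);print(m.x,m.fun)
m=least_squares(lambda x:f(np.r_[0,x]),[.45,.45,.3,.25,.07]);print(m.x,m.fun)
E
python3 fit.py
```

```text
[-0.0335  0.7334  0.4097 -0.0135  0.4088  0.0702] [ 0.003  -0.0003 -0.0008  0.0022  0.0005  0.0002 -0.0052 -0.0002  0.0005]
[ 0.6925  0.3865 -0.0055  0.3839  0.0684] [ 0.0032  0.0013  0.001   0.0018  0.0016 -0.0004 -0.0055 -0.0029 -0.0006]
```

```bash
q(){ python3 -c "
from h import *
from rig import manip
s=manip.get_state();c,r=pose(s);print([list(map(float,np.round(s['qpos'],5))),list(map(float,np.round(c,5))),np.round(r.as_matrix(),5).tolist()],file=open('st.txt','a'))"; }
q
python3 -m crank '[[0,0,-0.05,0,0,0],[0.06,0,-0.1,0,0,0],[0.06,0,-0.1,0,0,0],[0.06,0,-0.1,0,0,0]]' >/dev/null; q
python3 -m crank '[[0,0,0,10,0,0],[0,0,0,20,0,0],[0,0,0,30,0,0],[0,0,0,30,0,0],[0,0,0,30,0,0]]' ; q
cat st.txt
python3 - <<'E'
from k import *
from scipy.optimize import least_squares
S=[eval(l) for l in open('st.txt')]
S+=[([-1.228,.27659,1.50614,0,1.3607,-.121],[.25702,-.5137,.19674],None),([0.0172,-.0653,2.3395,-1.1786,.1063,2.7039],[.5319,.0395,.1783],[[.679,-.0255,.7337],[.055,-.9948,-.0854],[.7321,.0983,-.6741]])]
S[-2]=(S[-2][0],S[-2][1],tool(26.6).as_matrix().tolist())
def f(x):
    L1,L2,d1,d6,b,al,e=x;o=[]
    for j,p,M in S:
        z=np.array(M)[:,2];w=np.array(p)-d6*z;C,Sn=np.cos(j[0]),np.sin(j[0]);s=j[1]+j[2]
        o+=[w[0]*C+w[1]*Sn-(L1*np.sin(j[1]+al)+L2*np.sin(s)+e*np.cos(s)), w[2]-(d1+L1*np.cos(j[1]+al)+L2*np.cos(s)-e*np.sin(s)), -w[0]*Sn+w[1]*C-b]
    return o
for x0 in([.45,.45,.3,.25,.07,0,0],):
    m=least_squares(f,x0);print(m.x,abs(m.fun).max())
# orientation model
for j,p,M in S:
    A=R.from_euler('z',j[0])*R.from_euler('y',j[1]+j[2])*R.from_euler('z',j[3])*R.from_euler('y',j[4])*R.from_euler('z',j[5])
    print((A.inv()*R.from_matrix(M)).as_rotvec(degrees=True), (R.from_euler('z',j[0])*R.from_euler('y',j[1]+j[2])*R.from_euler('z',-j[3])*R.from_euler('y',j[4])*R.from_euler('z',-j[5])).inv().__mul__(R.from_matrix(M)).as_rotvec(degrees=True))
E
```

```text
clock: 20.68
position: [0.5398, 0.1467, 0.2291]
ee_rot: [-0.245, 0.952, -0.01, 0.18]
contact_force: [-1.2, -0.0, 0.1]
width: 0.0003
[[0.24111, 0.13249, 1.98444, -0.18389, 0.70167, 2.04132], [0.51933, 0.15077, 0.11675], [[0.93351, -0.10796, 0.3419], [-0.10125, -0.99416, -0.03748], [0.34395, 0.00037, -0.93899]]]
[[0.22277, 0.05812, 1.75472, -0.13418, 0.99797, 1.95699], [0.54167, 0.14796, 0.23217], [[0.93283, -0.10919, 0.34336], [-0.10255, -0.99402, -0.03749], [0.3454, -0.00024, -0.93845]]]
[[-0.26779, 0.04496, 1.90626, 0.67303, 1.04695, 1.01892], [0.53977, 0.14674, 0.22912], [[0.93475, 0.07042, 0.34827], [-0.1067, -0.8793, 0.46416], [0.33892, -0.47103, -0.81441]]]
[0.6275 0.421  0.1389 0.3981 0.0694 0.0002 0.0604] 0.0002427404556247792
[-0.0002  0.0002 89.9999] [ -9.9254   9.9257 -52.0011]
[-0. -0. 90.] [ -9.4759   9.4759 -53.8787]
[ 0.0003  0.     89.9999] [ 53.2514 -53.2516 -96.0683]
[-0.0721 -0.0921 89.9735] [-0.0802 -0.0802 76.108 ]
[ 0.0005  0.0021 89.9995] [ -8.942    8.9434 -94.6482]
```

The kinematic fit is good to 0.25 mm. Now planning the wrist flip with it.

```bash
cat > k.py <<'E'
from h import *
from scipy.optimize import least_squares
L1,L2,d1,d6,b,al,e=.6275,.421,.1389,.3981,.0694,.0002,.0604
lo=np.array([-2.89,-.75,.22,-1.18,.11,-2.7]);hi=np.array([2.89,2.08,2.7,4.32,2.71,2.7])
u=R.from_euler('z',-6.2,degrees=True).as_matrix();O=np.array([.6263,.1393,.03])-u@[.06,0,0]
def fk(j):
    s=j[1]+j[2];A=R.from_euler('z',j[0])*R.from_euler('y',s)*R.from_euler('z',j[3])*R.from_euler('y',j[4])*R.from_euler('z',j[5]+np.pi/2)
    r=L1*np.sin(j[1])+L2*np.sin(s)+e*np.cos(s);z=d1+L1*np.cos(j[1])+L2*np.cos(s)-e*np.sin(s)
    w=R.from_euler('z',j[0]).apply([r,b,z]);return w+d6*A.apply([0,0,1]),A
def ik(p,T,j0):
    m=least_squares(lambda j:np.r_[(fk(j)[0]-p)*10,(fk(j)[1].inv()*T).as_rotvec()],np.clip(j0,lo+.005,hi-.005),bounds=(lo,hi));return m.x,np.abs(m.fun).max()
def tipp(h,T): return O+u@np.array(h)+T.apply([0,0,.036])
E
python3 - <<'E'
from k import *
for yaw in(-6.2,3):
  for tilt in(45,50,55,60):
    for hx in(-.04,.02,.071):
      T=tool(yaw,tilt)
      for j0 in([.3,.1,2.3,3.5,.5,-1.2],[.3,.1,2.3,1.5,.5,.5]):
        q,er=ik(tipp([hx,0,.013],T),T,np.array(j0));
        if er<1e-4:print(yaw,tilt,hx,q);break
      else: print(yaw,tilt,hx,"none",er)
E
```

```text
-6.2 45 -0.04 [ 0.3632  0.3968  2.4245  3.8494  0.5166 -1.8645]
-6.2 45 0.02 [ 0.2894  0.4256  2.3168  3.8404  0.4396 -1.9322]
-6.2 45 0.071 [ 0.2416  0.4558  2.2202  3.8619  0.3762 -2.0029]
-6.2 50 -0.04 [ 0.3955  0.4623  2.4868  3.7459  0.7086 -1.7131]
-6.2 50 0.02 [ 0.3132  0.4762  2.3778  3.7123  0.6186 -1.7722]
-6.2 50 0.071 [ 0.2602  0.4965  2.2806  3.7031  0.5447 -1.8212]
-6.2 55 -0.04 [ 0.428   0.5495  2.5463  3.6952  0.9207 -1.6002]
-6.2 55 0.02 [ 0.3368  0.5437  2.4349  3.6475  0.8149 -1.6669]
-6.2 55 0.071 [ 0.2787  0.5515  2.3365  3.6239  0.7294 -1.7134]
-6.2 60 -0.04 [ 0.4598  0.6593  2.6013  3.6776  1.1485 -1.5008]
-6.2 60 0.02 [ 0.3597  0.6285  2.4867  3.6167  1.0236 -1.5848]
-6.2 60 0.071 [ 0.2964  0.6207  2.3865  3.5828  0.9246 -1.6369]
3 45 -0.04 [ 0.2363  0.3861  2.473   3.4099  0.5098 -1.6755]
3 45 0.02 [ 0.1785  0.4142  2.3568  3.3616  0.4198 -1.6828]
3 45 0.071 [ 0.1421  0.4445  2.255   3.3292  0.3469 -1.6839]
3 50 -0.04 [ 0.2505  0.4604  2.546   3.367   0.7405 -1.6101]
3 50 0.02 [ 0.1867  0.4687  2.4252  3.3172  0.6279 -1.6267]
3 50 0.071 [ 0.1473  0.4873  2.321   3.2829  0.5416 -1.631 ]
3 55 -0.04 [ 0.2652  0.5654  2.6189  3.3485  1.0017 -1.5601]
3 55 0.02 [ 0.195   0.5443  2.4907  3.2966  0.8545 -1.5909]
3 55 0.071 [ 0.1524  0.5466  2.383   3.262   0.7492 -1.6017]
3 60 -0.04 [ 0.2801  0.7072  2.6912  3.346   1.2981 -1.5112]
3 60 0.02 [ 0.2033  0.6425  2.552   3.2882  1.0995 -1.5619]
3 60 0.071 [ 0.1574  0.623   2.4396  3.252   0.9687 -1.5808]
```

```bash
python3 - <<'E'
from k import *
from rig import manip
s=manip.get_state();q0=s["qpos"];c,r=pose(s)
T=tool(-6.2,50);tg=tipp([-.05,0,.10],T);q1,er=ik(tg,T,np.array([.39,.4,2.3,3.75,.7,-1.7]));print(q1,er)
N=16
for i in range(1,N+1):
    a=i/N;q=q0+(q1-q0)*a;p,A=fk(q)
    tip=u.T@(p+A.apply([0,0,-.036])-O);cam=u.T@(p+A.apply([.0805,0,-.1755])-O);bd=u.T@(p+A.apply([0,0,-.109])-O)
    print(np.r_[r.inv().apply(p-c).round(3),(r.inv()*A).as_rotvec(degrees=True).round(1)].tolist(),tip.round(3),bd.round(3),cam.round(3),q[4].round(2))
E
```

```text
[ 0.412   0.202   2.392   4.1636  0.4627 -2.1893] 5.424653851116013e-10
[0.024, -0.069, 0.014, 8.5, 5.1, -5.5] [-0.024  0.042  0.254] [-0.049 -0.003  0.305] [-0.    -0.043  0.389] 1.01
[0.05, -0.129, 0.017, 15.4, 11.3, -9.9] [-0.01   0.092  0.284] [-0.039  0.04   0.326] [ 0.001 -0.006  0.411] 0.97
[0.078, -0.176, 0.012, 20.5, 18.4, -13.2] [0.005 0.129 0.315] [-0.028  0.073  0.348] [0.001 0.019 0.432] 0.94
[0.106, -0.21, 0.003, 23.6, 25.9, -15.3] [0.02  0.153 0.344] [-0.017  0.095  0.368] [0.001 0.035 0.451] 0.9
[0.133, -0.23, -0.008, 24.7, 33.2, -16.5] [0.037 0.165 0.367] [-0.006  0.108  0.384] [0.    0.042 0.465] 0.86
[0.157, -0.236, -0.017, 23.8, 40.1, -16.7] [0.053 0.167 0.383] [0.005 0.113 0.394] [-0.     0.044  0.473] 0.83
[0.176, -0.229, -0.023, 21.1, 46.0, -16.1] [0.068 0.16  0.389] [0.015 0.11  0.397] [-0.002  0.042  0.474] 0.79
[0.189, -0.211, -0.025, 16.8, 50.6, -15.1] [0.081 0.146 0.385] [0.023 0.102 0.391] [-0.004  0.037  0.468] 0.75
[0.195, -0.184, -0.02, 11.3, 53.5, -13.7] [0.089 0.128 0.371] [0.027 0.09  0.377] [-0.007  0.03   0.456] 0.72
[0.19, -0.15, -0.011, 5.0, 54.8, -12.2] [0.092 0.107 0.348] [0.027 0.075 0.356] [-0.012  0.024  0.438] 0.68
[0.176, -0.113, 0.004, -1.8, 54.2, -10.8] [0.088 0.084 0.315] [0.021 0.06  0.328] [-0.019  0.017  0.415] 0.65
[0.152, -0.074, 0.022, -8.5, 51.8, -9.6] [0.076 0.063 0.277] [0.008 0.045 0.295] [-0.029  0.011  0.387] 0.61
[0.117, -0.035, 0.042, -14.9, 47.9, -8.7] [0.056 0.043 0.234] [-0.011  0.03   0.259] [-0.042  0.007  0.356] 0.57
[0.073, 0.0, 0.063, -20.6, 42.7, -8.2] [0.028 0.026 0.188] [-0.037  0.018  0.221] [-0.059  0.003  0.322] 0.54
[0.021, 0.031, 0.084, -25.4, 36.4, -8.0] [-0.008  0.011  0.143] [-0.069  0.008  0.183] [-0.08   0.001  0.287] 0.5
[-0.037, 0.057, 0.102, -29.2, 29.4, -8.2] [-0.05 -0.    0.1 ] [-0.106 -0.     0.147] [-0.105 -0.     0.251] 0.46
```

```bash
python3 -m crank '[[0.012,-0.035,0.008,4.3,2.5,-2.8],[0.024,-0.069,0.014,8.5,5.1,-5.5],[0.037,-0.1,0.016,12,8.2,-7.7],[0.05,-0.129,0.017,15.4,11.3,-9.9],[0.078,-0.176,0.012,20.5,18.4,-13.2],[0.106,-0.21,0.003,23.6,25.9,-15.3],[0.133,-0.23,-0.008,24.7,33.2,-16.5],[0.157,-0.236,-0.017,23.8,40.1,-16.7],[0.176,-0.229,-0.023,21.1,46,-16.1],[0.189,-0.211,-0.025,16.8,50.6,-15.1],[0.195,-0.184,-0.02,11.3,53.5,-13.7],[0.19,-0.15,-0.011,5,54.8,-12.2],[0.176,-0.113,0.004,-1.8,54.2,-10.8],[0.152,-0.074,0.022,-8.5,51.8,-9.6],[0.117,-0.035,0.042,-14.9,47.9,-8.7],[0.073,0,0.063,-20.6,42.7,-8.2],[0.073,0,0.063,-20.6,42.7,-8.2],[0.073,0,0.063,-20.6,42.7,-8.2]]'
cat > where.py <<'E'
from k import *
from rig import manip
import sys
s=manip.get_state();c,r=pose(s);print("q",s["qpos"],"tip",(u.T@(c+r.apply([0,0,-.036])-O)*1000).round(1),"F holder",(u.T@s["contact_force"]).round(1),"tilt",np.degrees(np.arccos(-r.as_matrix()[2,2])).round(1))
if len(sys.argv)>1:
    for a in sys.argv[1:]:
        h=np.array(eval(a))/1000;T=tool(-6.2,50);p=tipp(h,T);print(a,np.r_[r.inv().apply(p-c).round(4),(r.inv()*T).as_rotvec(degrees=True).round(2)].tolist(),ik(p,T,s["qpos"]))
E
python3 where.py -50,0,100 -45,0,60 -45,0,13
```

```text
clock: 22.92
position: [0.6308, 0.1699, 0.2042]
ee_rot: [-0.043, 0.847, -0.062, 0.526]
contact_force: [0.2, -0.2, -0.1]
width: 0.0
q [ 0.3285  0.181   2.3301  3.7249  0.5367 -1.7865] tip [ 29.1  27.1 190.2] F holder [ 0.2 -0.2 -0.1] tilt 63.7
-50,0,100 [-0.1209, 0.04, -0.0346, -6.69, -13.24, -5.14] (array([ 0.412 ,  0.202 ,  2.392 ,  4.1636,  0.4627, -2.1893]), np.float64(6.288152915034928e-10))
-45,0,60 [-0.1541, 0.0458, -0.0124, -6.69, -13.24, -5.14] (array([ 0.4037,  0.3153,  2.4399,  3.9255,  0.5603, -1.9256]), np.float64(1.6653345369377348e-15))
-45,0,13 [-0.1957, 0.0523, 0.0084, -6.69, -13.24, -5.14] (array([ 0.4037,  0.4617,  2.4956,  3.7499,  0.7162, -1.7079]), np.float64(2.916417107812208e-14))
```

```bash
python3 -m crank '[[-0.04,0.013,-0.012,-2,-4,-1.5],[-0.08,0.027,-0.024,-4.5,-9,-3.5],[-0.121,0.04,-0.035,-6.7,-13.2,-5.1],[-0.136,0.043,-0.026,-6.7,-13.2,-5.1],[-0.154,0.046,-0.012,-6.7,-13.2,-5.1],[-0.17,0.049,-0.005,-6.7,-13.2,-5.1],[-0.183,0.051,0.002,-6.7,-13.2,-5.1],[-0.192,0.052,0.006,-6.7,-13.2,-5.1],[-0.196,0.052,0.008,-6.7,-13.2,-5.1],[-0.196,0.052,0.008,-6.7,-13.2,-5.1],[-0.196,0.052,0.008,-6.7,-13.2,-5.1]]'
python3 where.py -35,0,13 30,0,13 60,0,13
python3 - <<'E'
from k import *
d,w=wristcloud();cv2.imwrite("pics/w7.png",d["frame"])
E
```

```text
clock: 24.3
position: [0.5496, 0.1482, 0.0207]
ee_rot: [0.022, 0.904, -0.05, 0.423]
contact_force: [0.7, 0.3, 0.4]
width: -0.0001
q [ 0.4057  0.4602  2.4977  3.7505  0.7193 -1.7054] tip [-44.9   0.6  13.8] F holder [0.7 0.4 0.4] tilt 50.1
-35,0,13 [0.0056, 0.0006, 0.0081, -0.03, -0.14, -0.08] (array([ 0.3876,  0.463 ,  2.478 ,  3.7421,  0.701 , -1.7183]), np.float64(1.8182101657604477e-10))
30,0,13 [0.0473, 0.0006, 0.058, -0.03, -0.14, -0.08] (array([ 0.3017,  0.4796,  2.3591,  3.7092,  0.6039, -1.7817]), np.float64(1.7812140651329855e-14))
60,0,13 [0.0665, 0.0005, 0.081, -0.03, -0.14, -0.08] (array([ 0.2706,  0.4916,  2.3019,  3.7037,  0.5604, -1.8104]), np.float64(3.3306690738754696e-15))
```

View pics/w7.png

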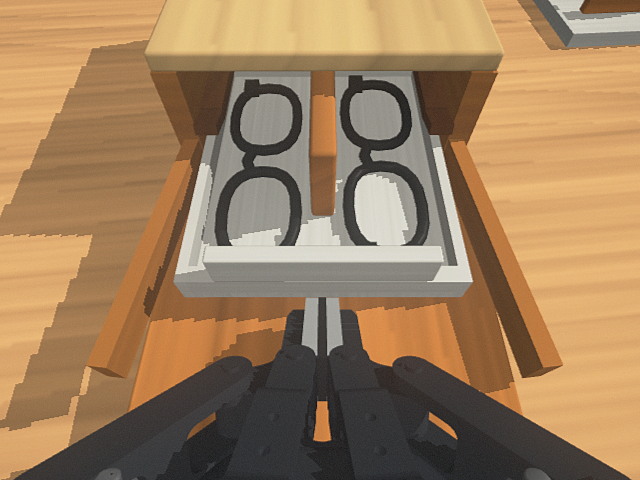

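The picture is clear: the fingertips are centred just before the panel at (322,290), and the fronts lie flat. Pushing.

```bash
python3 -m crank '[[0.004,0,0.005,0,0,0],[0.008,0,0.0095,0,0,0],[0.012,0,0.0145,0,0,0],[0.016,0,0.019,0,0,0],[0.02,0,0.024,0,0,0],[0.024,0,0.029,0,0,0],[0.028,0,0.0335,0,0,0],[0.03,0,0.036,0,0,0]]'
python3 where.py
python3 -m crank '[[0.003,0,0.0036,0,0,0],[0.007,0,0.0084,0,0,0],[0.011,0,0.0132,0,0,0],[0.015,0,0.018,0,0,0],[0.019,0,0.0228,0,0,0],[0.022,0,0.0264,0,0,0]]'
python3 where.py 60,0,13 65,0,13 70,0,13
```

```text
clock: 25.35
position: [0.5965, 0.143, 0.0205]
ee_rot: [0.022, 0.904, -0.05, 0.423]
contact_force: [-4.5, 1.2, 3.0]
width: -0.0002
q [ 0.3365  0.4695  2.4132  3.7196  0.6482 -1.7521] tip [ 2.3  0.5 13.6] F holder [-4.6  0.7  3. ] tilt 50.1
clock: 26.1
position: [0.6311, 0.1392, 0.0204]
ee_rot: [0.022, 0.905, -0.05, 0.423]
contact_force: [-4.4, 0.9, 2.1]
width: 0.0
q [ 0.2953  0.481   2.3484  3.7067  0.597  -1.7848] tip [37.1  0.4 13.5] F holder [-4.5  0.5  2.1] tilt 50.1
60,0,13 [0.0142, 0.0004, 0.0179, -0.02, -0.12, -0.1] (array([ 0.2706,  0.4916,  2.3019,  3.7037,  0.5604, -1.8104]), np.float64(8.88176338031954e-12))
65,0,13 [0.0174, 0.0004, 0.0217, -0.02, -0.12, -0.1] (array([ 0.2658,  0.4938,  2.2922,  3.7033,  0.5532, -1.8153]), np.float64(1.7790416362295502e-10))
70,0,13 [0.0206, 0.0004, 0.0255, -0.02, -0.12, -0.1] (array([ 0.2612,  0.496 ,  2.2826,  3.7031,  0.5461, -1.8202]), np.float64(2.9786046962243518e-09))
```

```bash
python3 -m crank '[[0.003,0,0.0037,0,0,0],[0.006,0,0.0074,0,0,0],[0.009,0,0.011,0,0,0],[0.012,0,0.0147,0,0,0],[0.0142,0,0.0175,0,0,0],[0.0142,0,0.0175,0,0,0]]'
python3 where.py
python3 -m crank '[[0.0013,0,0.0016,0,0,0],[0.0026,0,0.0031,0,0,0],[0.0038,0,0.0046,0,0,0],[0.0045,0,0.0054,0,0,0],[0.0045,0,0.0054,0,0,0]]'
python3 where.py
python3 - <<'E'
from k import *
d,w=wristcloud();cv2.imwrite("pics/w8.png",d["frame"])
E
```

```text
clock: 26.85
position: [0.6543, 0.1367, 0.0203]
ee_rot: [0.022, 0.904, -0.05, 0.423]
contact_force: [-1.0, -0.4, 0.2]
width: 0.0003
q [ 0.2718  0.4913  2.3044  3.7018  0.5653 -1.8052] tip [60.5  0.5 13.3] F holder [-0.9 -0.5  0.2] tilt 50.2
clock: 27.48
position: [0.6614, 0.136, 0.0201]
ee_rot: [0.022, 0.904, -0.05, 0.423]
contact_force: [-1.5, 0.0, 0.4]
width: -0.0001
q [ 0.2649  0.4947  2.2905  3.7011  0.555  -1.812 ] tip [67.7  0.5 13.2] F holder [-1.4 -0.2  0.4] tilt 50.2
```

View pics/w8.png

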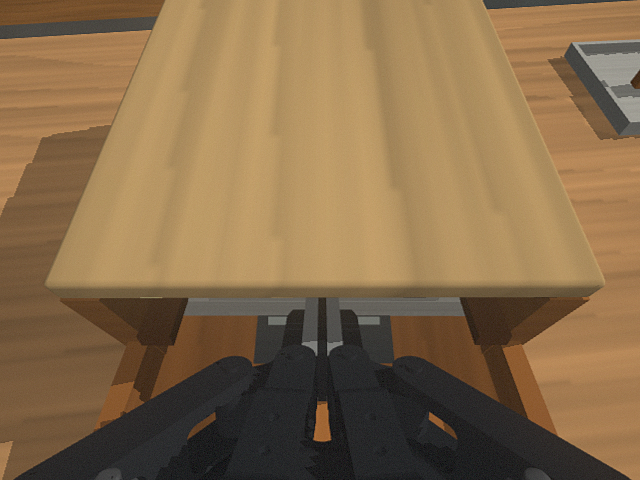

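The panel's lower edge shows just under the roof at row 305, with the catch plate uncovered in front of it at (320,345). Now going millimetre by millimetre.

```bash
for i in 1 2; do python3 -m crank '[[0.0005,0,0.0006,0,0,0],[0.001,0,0.0012,0,0,0],[0.001,0,0.0012,0,0,0]]' >/dev/null; python3 where.py; done
python3 -m crank '[[0.0003,0,0.0004,0,0,0],[0.0006,0,0.0008,0,0,0],[0.0006,0,0.0008,0,0,0]]' >/dev/null; python3 where.py
```

```text
q [ 0.2635  0.4954  2.2876  3.7012  0.5527 -1.8135] tip [69.2  0.5 13.2] F holder [-3.9 -0.8  1.3] tilt 50.1
q [ 0.262   0.4961  2.2847  3.7011  0.5504 -1.815 ] tip [70.7  0.4 13.1] F holder [-4.5 -0.3  1.7] tilt 50.1
q [ 0.2615  0.4958  2.2842  3.7008  0.5489 -1.8158] tip [70.8  0.4 13.1] F holder [-9.2 -0.4  4.9] tilt 50.1
```

At 9 N the tip stopped advancing, so the tray is at its stop. I'll back off and check the catch.

```bash
python3 -m crank '[[-0.003,0,-0.004,0,0,0],[-0.01,0,-0.012,0,0,0],[-0.02,0,-0.024,0,0,0],[-0.032,0,-0.038,0,0,0],[-0.045,0,-0.054,0,0,0],[-0.045,0,-0.054,0,0,0]]'
python3 - <<'E'
from k import *
d,w=wristcloud();im=d["frame"];np.save("w9.npy",w)
h=(w.reshape(-1,3)-O)@u;h=h.reshape(480,640,3)*1000
g=lambda m:np.where(m)
# profile along centre strip |y|<20, and next to catch 30<|y|<45
ok=(h[...,2]<40)&(h[...,0]>0)&(h[...,0]<90)
for n,m in(("mid",ok&(abs(h[...,1])<22)),("off",ok&(abs(h[...,1])>30)&(abs(h[...,1])<46))):
    for x in range(40,88,2):
        k=m&(h[...,0]>=x)&(h[...,0]<x+2)
        if k.sum():print(n,x,k.sum(),np.percentile(h[...,2][k],[5,50,95]).round(1))
cv2.imwrite("pics/w9.png",cv2.resize(im[200:440,160:480],(800,600),interpolation=cv2.INTER_CUBIC))
E
```

```text
clock: 29.4
position: [0.5919, 0.1434, 0.0192]
ee_rot: [0.023, 0.905, -0.049, 0.421]
contact_force: [-0.2, 0.4, 0.5]
width: 0.0006
mid 40 288 [-1.6 -0.6  0.2]
mid 42 304 [-1.5 -0.6  0.2]
mid 44 288 [-1.5 -0.6  0.3]
mid 46 279 [-1.6 -0.7  0.2]
mid 48 278 [-1.4 -0.6  0.3]
mid 50 274 [-1.5 -0.6  0.3]
mid 52 316 [-1.5 -0.5  0.6]
mid 54 275 [-1.  -0.1  0.7]
mid 56 254 [-1.  -0.1  0.8]
mid 58 300 [-1.  0.  1.]
mid 60 319 [-0.6  0.6  1.8]
mid 62 327 [0.3 1.5 2.6]
mid 64 323 [1.1 2.2 3.4]
mid 66 318 [1.9 3.  4.1]
mid 68 315 [2.6 3.8 4.8]
mid 70 311 [3.3 4.5 5.6]
mid 72 302 [4.  5.2 6.2]
mid 74 21 [4.3 5.1 5.2]
mid 76 2541 [ 3.5 19.5 32.5]
mid 78 1510 [ 3.  21.9 33.6]
mid 80 277 [32.6 33.4 34.1]
mid 82 265 [32.7 33.5 34.2]
mid 84 93 [32.3 33.  33.6]
off 40 219 [-1.6 -0.6  0.3]
off 42 219 [-1.6 -0.6  0.4]
off 44 206 [-1.6 -0.6  0.1]
off 46 197 [-1.6 -0.7  0.4]
off 48 202 [-1.5 -0.7  0.3]
off 50 205 [-1.5 -0.6  0.3]
off 52 197 [-1.5 -0.7  0.3]
off 54 196 [-1.5 -0.6  0.2]
off 56 185 [-1.5 -0.6  0.2]
off 58 185 [-1.5 -0.7  0.1]
off 60 192 [-1.5 -0.6  0.2]
off 62 177 [-1.5 -0.6  0.3]
off 64 171 [-1.6 -0.6  0.3]
off 66 176 [-1.4 -0.7  0.1]
off 68 171 [-1.5 -0.6  0.2]
off 70 173 [-1.4 -0.6  0.2]
off 72 178 [-1.5 -0.5  0.3]
off 74 151 [-1.3 -0.6  0.2]
off 76 2054 [-0.4 17.7 32.3]
off 78 1162 [ 1.  20.8 33.6]
off 80 195 [32.6 33.4 34.1]
off 82 186 [32.7 33.4 34. ]
off 84 82 [32.5 33.1 33.7]
```

View pics/w9.png

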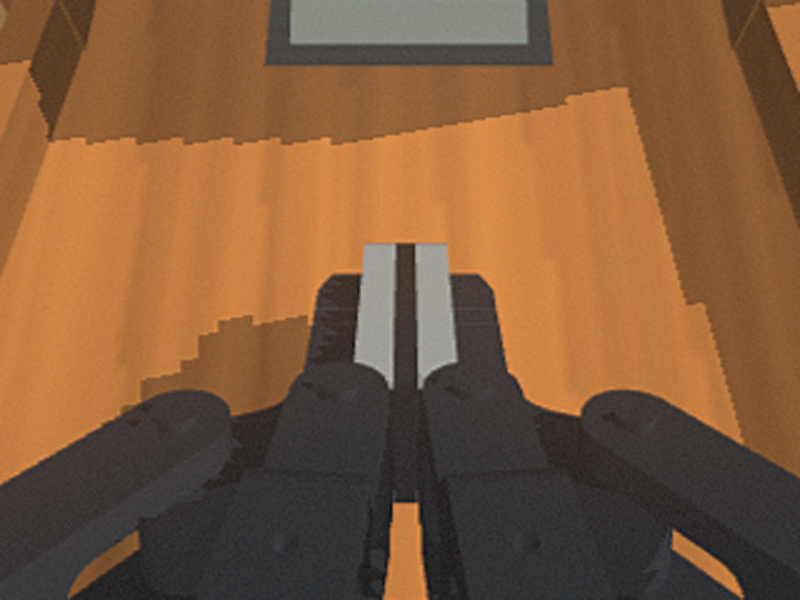

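Depth shows the catch ramp standing about 6 mm above the floor right in front of the panel. I'll retreat, then take the last look and check the bystanders.

```bash
python3 -m crank '[[0,0,-0.02,0,0,0],[0,0,-0.05,0,0,0],[0,0,-0.07,0,0,0],[0,0,-0.07,0,0,0],[0,0,-0.07,0,0,0]]'
python3 - <<'E'
from k import *
from rig import viewer
d,w=wristcloud();h=((w.reshape(-1,3)-O)@u).reshape(480,640,3)*1000
m=(abs(h[...,1])<22)&(h[...,2]>12)&(h[...,2]<28)&(h[...,0]>60)&(h[...,0]<90)
c=(abs(h[...,1])<22)&(h[...,2]>3)&(h[...,2]<7)&(h[...,0]>60)&(h[...,0]<90)
print("panel x",np.median(h[m][:,0]),"catch max x,z",np.percentile(h[c],[50,90,97],0))
cv2.imwrite("pics/w10.png",cv2.resize(d["frame"][120:360,160:480],(800,600),interpolation=cv2.INTER_CUBIC))
t=viewer.get_image("top");o=np.load("top0.npz")
for n,(a,b,cc,dd) in dict(jar=(148,182,220,254),tin=(156,190,282,314),file=(486,508,190,290)).items():
    A=o["range_z"][cc:dd,a:b];B=t["range_z"][cc:dd,a:b];print(n,"changed px",(abs(A-B)>.006).sum(),A.size, "img",np.abs(o["frame"][cc:dd,a:b].astype(int)-t["frame"][cc:dd,a:b]).mean())
E
```

```text
clock: 30.08
position: [0.5415, 0.1495, 0.0652]
ee_rot: [0.022, 0.904, -0.049, 0.423]
contact_force: [-0.1, 0.1, 0.3]
width: -0.0
panel x 77.88744865459748 catch max x,z [[71.6961  0.4455  4.3976]
 [78.0477 17.4219  5.7899]
 [78.4222 20.8447  6.5352]]
jar changed px 284 1156 img 0.8388119953863898
tin changed px 243 1088 img 13.197610294117647
file changed px 540 2200 img 0.8590909090909091
```

View pics/w10.png

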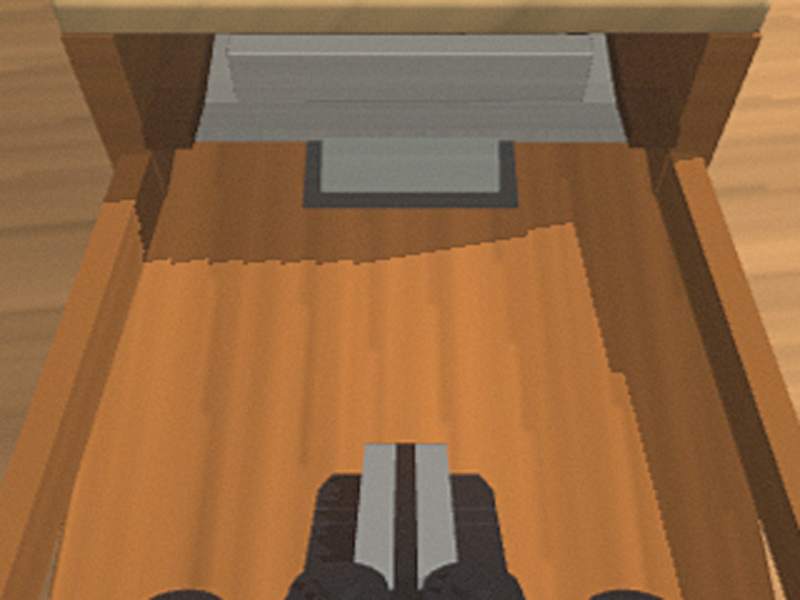

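```bash
python3 - <<'E'
from k import *
from rig import viewer,job
t=viewer.get_image("top");o=np.load("top0.npz")
for n,(a,b,cc,dd,z0,z1) in dict(jar=(145,185,216,258,.06,.09),tin=(150,196,276,320,.015,.04),file=(480,512,186,294,.004,.04)).items():
    for im in(o,t):
        q=cloud(im)[cc:dd,a:b].reshape(-1,3);q=q[(q[:,2]>z0)&(q[:,2]<z1)];print(n,len(q),q.mean(0))
job.sign_off()
E
```

```text
jar 441 [0.5885 0.404  0.0747]
jar 437 [0.5886 0.404  0.0751]
tin 540 [0.4405 0.3886 0.026 ]
tin 542 [0.4402 0.3886 0.0261]
file 1248 [ 0.5707 -0.4269  0.0132]
file 1266 [ 0.5693 -0.4269  0.013 ]
the job is handed in; nothing more can be done
```

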